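Swing the press head over a repaired board and hold it clamped with the cam lever

ROBOT

A 7-joint arm with a two-finger parallel gripper is mounted at the origin on a cart in front of the work surface, level with it; the furniture and walls round the work are solid. World frame = base frame: x ahead of the robot, y to its left, z up, the work surface at z = 0. Lengths are in m, angles in rad, forces in N, time in s.
With the tool pointing down it reaches from about 0.4 to 0.85 m from the base axis. Payload 4.5 kg.
Tool frame: the origin (TCP) lies where the fingers leave the gripper's body, on its centre line; the fingertips stand 64 mm ahead of it and the grasp point (between the pads) lies 45 mm ahead of it; z points along the fingers, y is the line along which they close (so a half turn about z gives the same grasp; the last joint's range is limited). The gripper opens to 88 mm and grips with 3 to 60 N. Pads are 18 mm wide; open, the fingers measure 123 mm over their backs; the gripper's body (75 mm by 187 mm) begins 45 mm behind the grasp point.
Start: joints at [-1.105, 0.689, -0.195, 1.565, 0.157, 0.902, -0.215], TCP at [0.262, 0.568, 0.303] pointing down, gripper open.
Joint ranges: [-3.01, 3.01], [-0.46, 2.08], [-1.47, 1.51], [0.13, 2.56], [-1, 4.14], [0.04, 2.09], [-2.66, 2.66]. Speed limits (rad/s): [2.57, 2.57, 3.14, 3.14, 3.14, 3.14, 3.14].

INTERFACE

Orientations are given as a unit quaternion [x, y, z, w].
In Python, from plant import r gives the robot as it stands.
- The arm moves only by the tool play_rows, never from a script. Its arguments are lists of equal length, an entry for each row: "translation": the shift along the tool's x, y, z in m, a list of three; "delta_rot": the turn, a rotation vector about the tool's x, y, z in degrees, a list of three; "grip": the opening, from -1 (shut) to 1 (fully open). In form: {"translation": [[x, y, z], ...], "delta_rot": [[rx, ry, rz], ...], "grip": [grip, ...]}. A call has 1 to 20 rows; each row shifts and turns the commanded pose from where the row before left it, along the tool's axes as they then stand; what a row does not reach is not made up. A row lasts 1/8 s, in which the tool goes at most 62.5 mm and 10.7 degrees, less where a joint would pass 70% of its speed; a pose out of reach is approached as far as the arm can. A call with a gripper value outside its range is refused whole. The fingers move at their own pace and stop on an object; "squeeze" is the grip in N (left out, the last holds). Time passes only in rows, so rows that do not move let the fingers close. It gives the time, the measured TCP pose, the force, the opening and the grip force at its end, in the units of the state.
- r.get_state(): the state, without advancing time (a new reading comes with each control period).
- r.snapshot(name): name is "scene" or "side" or "wrist"; returns the picture (400x640x3 uint8, blue, green, red); there is no depth.
- r.get_calibration(name): a dict with "intrinsics" (3x3 intrinsics, pixels), "k1" (the pictures are not rectified: a ray, as slopes to the right and down, at radius r is drawn at 1 + k1 r^2 times it, then the intrinsics apply), "eye" and "rotation" of the camera in the world. Camera axes: x right, y up, looking along -z (the intrinsics and any distortion apply to the point x, -y, -z); pixel columns grow to the right and rows downward; lengths in m; the calibration is good to about 2 mm. A picture is of the moment at which its call begins: read the wrist's pose just before it. get_calibration takes no time and is no camera call; for the wrist camera it gives the pose at the moment of the call.
- r.finish_job(): hands the job in; it is judged then, once.
Trained networks look in the newest picture that a camera, given by its name, has taken for a name from the list of things; names that differ only in an ending like _2 or _b are one class to them, and where a whole thing is asked for, a point or a joint stands for the part that bears it (a point fixed in the world has none). Each returns a list of dicts, best first, with "confidence" (0 to 1); they miss things now and then, are a little off and sometimes report something else, mostly with a low value. They report only what shows in the picture. A call takes as long as a camera call.
- r.look_for(camera, target): "point" ([x, y, z] in m, in world coordinates, good to about 4 mm: the middle of the surface that is visible of it).
- r.silhouettes(camera, target): "pixels" (400x640 bool, what is visible of it).
The state is a dict: "clock": time; "q": joint angles; "qd": joint speeds; "joint_torque": joint torques, N m; "tool_pos": TCP position; "eef_rot": TCP orientation; "contact_force": force on the tool from outside, world axes, zero at the start; "moment": the same for the moment, N m; "opening": opening from 0.0 (shut) to 1.0 (fully open); "finger_force": force on a finger pad.
Only numpy, scipy, OpenCV 4.12 (cv2) and the standard library are available. Lean on these libraries where they do the work, as an engineer would, in place of code of your own. Each camera call takes 0.05 s, during which the arm holds its last target. There are 200 camera calls.

TASK

The board in the small clamping stand has a re-seated transformer that must be pressed until it sets. Pull up the red plunger knob, swing the blue head round until its rubber pad is over the board, and let the plunger drop fully home in its hole. Then take the cam lever by its red sleeve, turn it straight up to its highest lift, and finish while still holding it there (it springs back if let go); leave the screw tray and the brush where they are.

Things in the scene. Friction and masses are not known exactly. Their poses are not given: they have to be found in the camera images.
- clamp_stand: The clamping stand, fixed to the bench: grey base plate 120 x 205 x 14 mm (its x and y) that carries everything below. Origin on the bench top under the middle of the plate; x points to the back of the stand (away from the robot when its yaw is 0), y to its left, where the cam lever is, z up.
- head_axis (a point): Top of the steel post about whose vertical axis the blue head swings; 122 mm above the bench, at x +10, y -25 mm in the stand's frame. Only the plunger stands higher than 124 mm. The rubber pad is 65 mm from this axis, the plunger 55 mm on its other side: at head angle 0 the plunger lies in the stand's -y direction from the post, at 1.57 in its -x direction.
- head (a joint): Angle of the blue head (a bar 22 mm wide, top at 116 mm) about the post, rad. 0: pad over the board, plunger over its hole. Positive: clockwise from above, pad to the back of the stand and plunger to the front. Starts parked at 1.25 to 1.55 with the plunger in a long parking slot; range -0.15 to 1.75. Turns freely once the plunger is up.
- plunger (a joint): Lift of the sprung plunger in the head, m: 0 fully home, at most 0.020. Its 8 mm pin reaches 10 mm into an index plate below the head, so lift it by more than 10 mm to turn the head. The spring pushes it down with 3.6 N (home) to 6 N (top). It drops into its hole when the head is within about 0.03 rad of 0.
- plunger_knob: Round red knob on top of the plunger, 26 mm in diameter, 20 mm high, free to spin on the plunger; grip it from above. Origin at its centre, 146 mm above the bench when home; its underside stands 20 mm above the blue head's top.
- cam_axis (a point): Point on the cam lever's horizontal pivot axis (parallel to the stand's y), 34 mm above the bench, level along the axis with the middle of the red sleeve; at x +10, y +119 mm in the stand's frame.
- cam_lever (a joint): Angle of the cam lever about its pivot, rad. 0: at its stop, leaning 0.9 rad (52 degrees) from vertical to the stand's front (-x). It grows as the lever rises; 0.9: straight up, the highest lift; beyond (to 1.4) it leans to the back and the lift falls again. A spring turns it back with about 0.2 N m at 0 and 0.4 N m at 0.9 (about 5 N at the sleeve).
- cam_handle: Red sleeve on the lever's end, 16 mm in diameter, 56 mm long, along the stand's y, to the left of the lever's steel arm. It revolves freely on its pin, so fingers closed on it from above (along the stand's x) can keep pointing down while the lever turns. Origin at its middle, 90 mm from cam_axis; 90 mm above the bench at 0, 124 mm when straight up.
- nest (a joint): Lift of the aluminium nest with the board (carried by the cam), m: about 0 with the lever at its stop, about 0.006 at the highest lift.
- screw_tray: Loose round metal tray with screws, 87 mm in diameter, 20 mm high, a bystander. Origin under its centre.
- esd_brush: Loose black brush, 16 x 122 x 10 mm, a bystander. Origin under its centre.

How it is judged:
On the way, in this order (a step that is already met when the one before it is completed fails the run):
1. the plunger is lifted clear while the head is still parked (value of joint plunger above 0.0095 m and value of joint head above 0.8 rad), for 0.05 s.
2. the head is over the board, the plunger has dropped home and is let go (value of joint head between -0.07 and 0.07 rad and value of joint plunger below 0.003 m and contact force between the fingers and plunger_knob below 0.5 N), for 0.2 s.
At the end, for the whole second after the job is handed in: The head is over the board (within 0.07 rad) with the plunger home (within 3 mm), and the fingers hold the cam lever by its red sleeve (over 2 N) within 0.14 rad (8 degrees) of straight up, the nest lifted by at least 5 of its 6 mm (value of joint cam_lever between 0.76 and 1.04 rad and value of joint nest above 0.005 m and contact force between the fingers and cam_handle above 2 N and value of joint head between -0.07 and 0.07 rad and value of joint plunger below 0.003 m); the arm keeps its last pose, push and grip.
It fails at once if the cam lever is raised before the head is pinned over the board (value of joint cam_lever above 0.3 rad and (value of joint head above 0.1 rad or value of joint plunger above 0.005 m)).
It fails at once if the screw tray or the brush is moved (distance of any of screw_tray, esd_brush from where it was at the start of the episode above 0.03 m).
It also fails if it takes over 48 s, if anything falls off the work surface, if the arm or the gripper's body presses on something with over 40 N, if the wrist force passes 120 N, or if a joint passes its speed limit or range.

## Working session

There is one attempt and no reset: what is moved stays moved. The work goes in short steps, Python scripts to look and compute and a tool call to move; the robot and the scene stay as the last step left them, time stands still between calls to the robot, and variables do not carry over. Pictures are saved under pics/ and viewed, at most 10 in all, crops included, and the job is handed in when it is done.

Besides the shell and the picture viewer there is one more tool, called after "Request:" as name(argument=value, ...) on one line, values as JSON. play_rows: Moves the arm, as the interface text tells. Its arguments: {"type":"object","properties":{"translation":{"type":"array","items":{"type":"array","items":{"type":"number"}}},"delta_rot":{"type":"array","items":{"type":"array","items":{"type":"number"}}},"grip":{"type":"array","items":{"type":"number"}},"squeeze":{"type":"number"}},"required":["translation","delta_rot","grip"]}

```bash
mkdir -p pics; python3 - <<'E'
from plant import r
import cv2,numpy as np
s=r.get_state();print(s)
for c in ["scene","side"]:
    im=r.snapshot(c);cv2.imwrite(f"pics/{c}0.png",im)
    for t in ["clamp_stand","plunger_knob","cam_handle","head","head_axis","screw_tray","esd_brush"]:
        print(c,t,[(np.round(d["point"],4).tolist(),round(d["confidence"],2)) for d in r.look_for(c,t)[:2]])
print(r.get_state()["clock"])
E
```

```text
{'clock': 0.0, 'q': array([-1.10519572,  0.68995775, -0.19452344,  1.56635006,  0.15728259,
        0.90250329, -0.21511994]), 'qd': array([ 1.93491406e-03, -6.70281694e-04, -1.45470816e-03,  2.07071326e-03,
        7.23104007e-05,  2.43115801e-03,  1.92177008e-04]), 'joint_torque': array([ 1.10948458e-03, -5.27574420e+01, -1.26697786e+00, -1.53423142e+01,
       -5.27773378e-02,  6.53097071e-03,  1.65187653e-04]), 'tool_pos': array([0.26137925, 0.56714647, 0.30192493]), 'eef_rot': array([ 2.14196693e-01,  9.76790121e-01, -9.03545297e-04, -1.38181214e-04]), 'contact_force': array([-0.62441996,  0.6344815 , -0.34286034]), 'moment': array([-0.03682384, -0.0001163 , -0.00958804]), 'finger_force': 0.0, 'opening': 0.9989951302705267}
scene clamp_stand [([0.6096, -0.119, 0.0283], 0.79)]
scene plunger_knob [([0.6116, -0.1198, 0.0306], 0.55), ([0.5895, 0.036, 0.0934], 0.45)]
scene cam_handle [([0.5903, 0.033, 0.0971], 0.42)]
scene head []
scene head_axis [([0.6086, -0.1204, 0.0315], 0.64)]
scene screw_tray [([0.4667, -0.0377, 0.0047], 0.8)]
scene esd_brush [([0.3976, 0.1842, 0.0093], 0.48)]
side clamp_stand [([0.6128, -0.1131, 0.0516], 0.89)]
side plunger_knob [([0.5812, -0.1194, 0.1542], 0.43)]
side cam_handle [([0.5772, -0.122, 0.1536], 0.67)]
side head [([0.6303, -0.1223, 0.1149], 0.81)]
side head_axis [([0.6104, -0.1123, 0.0492], 0.94)]
side screw_tray [([0.469, -0.0399, 0.0003], 0.62), ([0.6144, -0.112, 0.0492], 0.16)]
side esd_brush [([0.3953, 0.1897, 0.0097], 0.87), ([0.4695, -0.0387, -0.0004], 0.44)]
0.8
```

View pics/scene0.png

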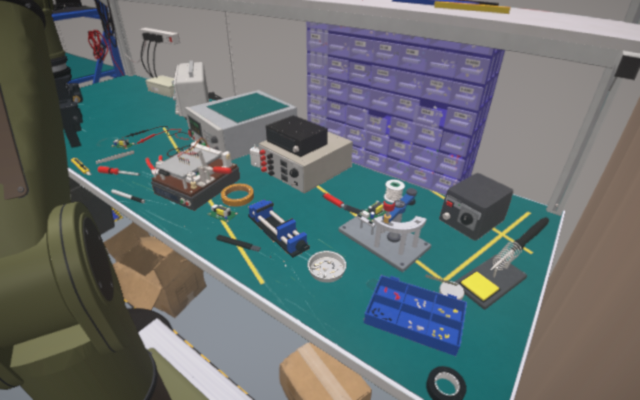

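View pics/side0.png

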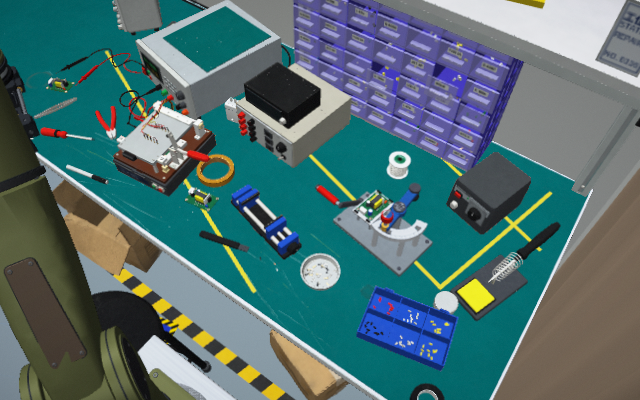

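The side view shows the stand at about (385,230), with the red knob at (385,218), the red sleeve at (328,195), the tray at (320,271) and the brush at (222,241). I'll swing the arm round in an arc so the wrist camera sees the stand.

Request:
play_rows(translation=[[-0.047,-0.005,-0.006],[-0.047,-0.005,-0.006],[-0.047,-0.005,-0.006],[-0.047,-0.005,-0.006],[-0.047,-0.005,-0.006],[-0.047,-0.005,-0.006],[-0.047,-0.005,-0.006],[-0.047,-0.005,-0.006],[-0.047,-0.005,-0.006],[-0.047,-0.005,-0.006],[-0.047,-0.005,-0.006],[-0.047,-0.005,-0.006],[-0.047,-0.005,-0.006],[-0.047,-0.005,-0.006],[-0.047,-0.005,-0.006],[0,0,0],[0,0,0]], delta_rot=[[0,0,5],[0,0,5],[0,0,5],[0,0,5],[0,0,5],[0,0,5],[0,0,5],[0,0,5],[0,0,5],[0,0,5],[0,0,5],[0,0,5],[0,0,5],[0,0,5],[0,0,5],[0,0,0],[0,0,0]], grip=[1,1,1,1,1,1,1,1,1,1,1,1,1,1,1,1,1])

```text
clock: 2.92
tool_pos: [0.5319, -0.0333, 0.3927]
eef_rot: [0.764, 0.645, 0.0, -0.0]
contact_force: [-0.3, 0.1, 0.0]
opening: 1.001
finger_force: 0.0
```

```bash
python3 - <<'E'
from plant import r
import cv2,numpy as np
s=r.get_state();print(s["clock"],s["tool_pos"],s["eef_rot"],s["q"])
k=r.get_calibration("wrist");print(k)
im=r.snapshot("wrist");cv2.imwrite("pics/w1.png",im)
for t in ["clamp_stand","plunger_knob","cam_handle","head","head_axis","screw_tray","esd_brush"]:
    print(t,[(np.round(d["point"],4).tolist(),round(d["confidence"],2)) for d in r.look_for("wrist",t)[:2]])
E
```

```text
2.925 [ 0.53193227 -0.03328779  0.39271443] [ 7.64233972e-01  6.44938885e-01  4.14021345e-04 -3.14940725e-04] [-0.11676225  0.46056508  0.14599413  1.72962972 -0.0804274   0.95695503
 -0.10832663]
{'intrinsics': array([[313.9226946 ,   0.        , 319.21370019],
       [  0.        , 313.9226946 , 200.01381808],
       [  0.        ,   0.        ,   1.        ]]), 'k1': -0.06405782400800364, 'eye': array([0.54548129, 0.04609552, 0.47393176]), 'rotation': array([-0.155973  ,  0.01317848, -0.08316209,  0.98416605])}
clamp_stand [([0.6285, -0.0792, 0.0601], 0.82)]
plunger_knob [([0.5857, -0.1075, 0.1532], 0.55), ([0.4101, 0.167, 0.0145], 0.52)]
cam_handle [([0.5941, 0.0392, 0.0997], 0.73), ([0.6267, -0.084, 0.0614], 0.56)]
head []
head_axis [([0.6258, -0.0845, 0.0605], 0.71), ([0.4092, 0.1684, 0.0123], 0.18)]
screw_tray [([0.4603, -0.0419, 0.0037], 0.8)]
esd_brush [([0.4073, 0.1662, 0.0143], 0.57)]
```

View pics/w1.png

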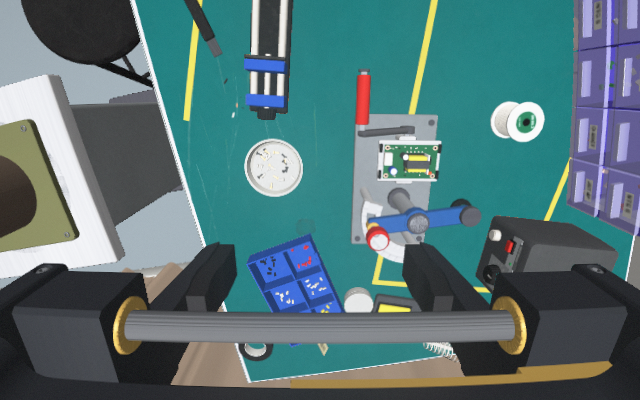

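The wrist view shows the stand plate with corners near (357,113), (437,115), (433,246) and (352,243), the post at (418,222), the knob at (377,240), and the sleeve from (364,70) to (362,124). I'll measure on an enlarged crop.

```bash
cat > h.py <<'E'
import numpy as np,cv2
from scipy.spatial.transform import Rotation as R
def ray(k,uv,z):
    K=k["intrinsics"];p=np.array(uv,float)
    n=cv2.undistortPoints(p.reshape(1,1,2),K,np.array([k["k1"],0,0,0])).ravel()
    d=R.from_quat(k["rotation"]).apply([n[0],-n[1],-1]);e=np.array(k["eye"])
    return e+d*(z-e[2])/d[2]
E
python3 - <<'E'
from plant import r
import cv2,numpy as np
from h import *
im=cv2.imread("pics/w1.png");k=r.get_calibration("wrist")
c=im[60:260,330:490];cv2.imwrite("pics/w1c.png",cv2.resize(c,None,fx=3,fy=3,interpolation=cv2.INTER_CUBIC))
hsv=cv2.cvtColor(im,cv2.COLOR_BGR2HSV)
m=((hsv[...,1]>150)&(hsv[...,2]>90)&((hsv[...,0]<8)|(hsv[...,0]>172)))
m[:,:340]=0;m[:,480:]=0
n,l,st,ce=cv2.connectedComponentsWithStats(m.astype(np.uint8))
for i in range(1,n):
    if st[i][4]>60: print(st[i],ce[i],ray(k,ce[i],.156),ray(k,ce[i],.093))
for uv in [(357,113),(437,115),(433,246),(352,243)]: print(uv,ray(k,uv,.014))
print(ray(k,(418,222),.122))
E
```

```text
[356  75  14  49 600] [362.625       98.92333333] [0.58685737 0.03844518 0.156     ] [0.59506091 0.0369613  0.093     ]
[367 227  22  21 162] [375.27160494 232.98765432] [ 0.58267086 -0.10439299  0.156     ] [ 0.59004425 -0.13420057  0.093     ]
(357, 113) [0.5949285  0.01729464 0.014     ]
(437, 115) [ 0.70820899 -0.00378613  0.014     ]
(433, 246) [ 0.69029742 -0.21099126  0.014     ]
(352, 243) [ 0.56016573 -0.18274432  0.014     ]
[ 0.63968882 -0.11493664  0.122     ]
```

View pics/w1c.png

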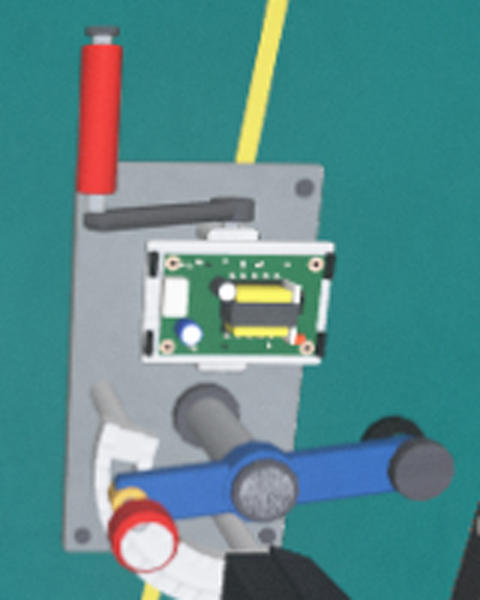

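```bash
python3 - <<'E'
from plant import r
from h import *
from scipy.optimize import least_squares
k=r.get_calibration("wrist")
# pixel -> (height, stand-frame xy)
obs=[((356,114.3),.014,(-.06,.1025)),((437.7,115),.014,(.06,.1025)),((351.7,243.3),.014,(-.06,-.1025)),((418.3,223),.122,(.01,-.025))]
a=.9
obs.append(((363.0,99.3),.090+.003,(.01-.09*np.sin(a),.119)))
W=[ray(k,o[0],o[1])[:2] for o in obs]; knob=ray(k,(379.3,240.3),.156)[:2]
def rot(t): return np.array([[np.cos(t),-np.sin(t)],[np.sin(t),np.cos(t)]])
f=lambda p:np.ravel([p[:2]+rot(p[2])@o[2]-w for o,w in zip(obs,W)])
s=least_squares(f,[.62,-.1,-.1],loss="soft_l1",f_scale=.003)
print(s.x,np.round(f(s.x).reshape(-1,2)*1e3,1))
p=s.x
post=p[:2]+rot(p[2])@(.01,-.025)
d=rot(-p[2])@(knob-p[:2])-(.01,-.025)
print("post",post,"knob",knob,"rad",np.hypot(*d),"ang",np.arctan2(-d[0],-d[1]))
for th in [1.25,1.4,1.55,0]: print(th,post+rot(p[2])@(-.055*np.sin(th),-.055*np.cos(th)))
print("sleeve0",p[:2]+rot(p[2])@obs[4][2],"up",p[:2]+rot(p[2])@(.01,.119))
E
```

```text
[ 0.63473352 -0.09263346 -0.16854549] [[-0.5  2.7]
 [ 1.9  2.3]
 [-1.2 -0.4]
 [ 0.4 -2.6]
 [-0.4 -1.6]]
post [ 0.6403981  -0.11895669] knob [ 0.58613214 -0.1140169 ] rad 0.054490335941571044 ang 1.493029890502056
1.25 [ 0.58603433 -0.12729817]
1.4 [ 0.58539824 -0.11908049]
1.55 [ 0.58599733 -0.11086002]
0 [ 0.63117193 -0.17317733]
sleeve0 [0.59505347 0.03482898] up [0.66455391 0.0230028 ]
```

Request:
play_rows(translation=[[-0.0118,0.0111,0.025],[-0.0118,0.0111,0.025],[-0.0118,0.0111,0.025],[-0.0118,0.0111,0.025],[-0.0118,0.0111,0.025],[-0.0118,0.0111,0.025],[0,0,0.013],[0,0,0],[0,0,0]], delta_rot=[[0,0,0],[0,0,0],[0,0,0],[0,0,0],[0,0,0],[0,0,0],[0,0,0],[0,0,0],[0,0,0]], grip=[1,1,1,1,1,1,1,1,1])

```text
clock: 4.45
tool_pos: [0.5858, -0.1143, 0.2306]
eef_rot: [0.764, 0.645, 0.001, 0.0]
contact_force: [-0.3, -0.2, -0.1]
opening: 0.998
finger_force: 0.0
```

```bash
python3 - <<'E'
from plant import r
from h import *
s=r.get_state();print(s["clock"],s["tool_pos"],s["eef_rot"])
im=r.snapshot("wrist");cv2.imwrite("pics/w2.png",im)
print(r.look_for("wrist","plunger_knob")[:2])
np.save("k2.npy",r.get_calibration("wrist"),allow_pickle=True)
E
```

```text
4.45 [ 0.58575838 -0.11426535  0.2305808 ] [7.64225523e-01 6.44948800e-01 5.83965304e-04 2.33388717e-04]
[{'point': [0.5904, -0.1075, 0.1531], 'confidence': 0.73}]
```

View pics/w2.png

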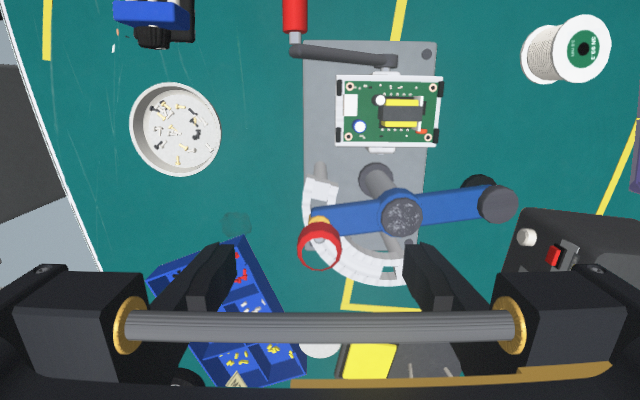

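The knob top is centred near (320,250), between the fingers, and the post top is at (402,217). I'll triangulate both again from this closer view.

```bash
python3 - <<'E'
from plant import r
from h import *
k=np.load("k2.npy",allow_pickle=True).item()
im=cv2.imread("pics/w2.png");hsv=cv2.cvtColor(im,cv2.COLOR_BGR2HSV)
m=((hsv[...,1]>150)&(hsv[...,2]>90)&((hsv[...,0]<8)|(hsv[...,0]>172)));m[:210]=0;m[:,:285]=0;m[:,360:]=0;m[285:]=0
ys,xs=np.nonzero(m);print(xs.min(),xs.max(),ys.min(),ys.max())
for uv in [(320,250),(320,248)]: print(ray(k,uv,.156))
print("bbox bottom",ray(k,(320,ys.max()),.156), ray(k,(xs.min(),250),.156),ray(k,(xs.max(),250),.156))
print("post",ray(k,(402,217),.122))
E
```

```text
297 340 222 269
[ 0.586607   -0.11391256  0.156     ]
[ 0.58681199 -0.11270411  0.156     ]
bbox bottom [ 0.58460908 -0.12569153  0.156     ] [ 0.57409066 -0.11177798  0.156     ] [ 0.59749041 -0.11578617  0.156     ]
post [ 0.64042821 -0.11672058  0.122     ]
```

Request:
play_rows(translation=[[0,0,0.0125],[0,0,0.0125],[0,0,0.0125],[0,0,0],[0,0,0],[0,0,0],[0,0,0],[0,0,0]], delta_rot=[[0,0,0],[0,0,0],[0,0,0],[0,0,0],[0,0,0],[0,0,0],[0,0,0],[0,0,0]], grip=[0.5,0.3,0,-1,-1,-1,-1,-1], squeeze=25)

```text
clock: 5.55
tool_pos: [0.5856, -0.1152, 0.1926]
eef_rot: [0.765, 0.645, 0.0, 0.0]
contact_force: [-0.9, 1.1, 1.9]
opening: 0.28
finger_force: 25.0
```

Request:
play_rows(translation=[[0,0,-0.005],[0,0,-0.005],[0,0,-0.005],[0,0,0],[0,0,0]], delta_rot=[[0,0,0],[0,0,0],[0,0,0],[0,0,0],[0,0,0]], grip=[-1,-1,-1,-1,-1])

```text
clock: 6.18
tool_pos: [0.5856, -0.1151, 0.2071]
eef_rot: [0.765, 0.645, 0.0, 0.0]
contact_force: [1.7, -0.6, -5.9]
opening: 0.282
finger_force: 25.0
```

```bash
python3 - <<'E'
from plant import r
from h import *
s=r.get_state();print(s["clock"],s["tool_pos"],s["contact_force"],s["opening"])
# arc of the knob in tool axes (x=stand y, y=stand x)
n=14;th=np.linspace(1.485,0,n+1)
P=np.c_[-.055*np.cos(th),-.055*np.sin(th)]
print(np.round(np.diff(P,axis=0),4).tolist())
E
```

```text
6.175 [ 0.58555033 -0.11510853  0.20709927] [ 1.70136769 -0.55422837 -5.94137928] 0.2816724357980828
[[-0.0058, 0.0008], [-0.0057, 0.0014], [-0.0055, 0.002], [-0.0052, 0.0026], [-0.0049, 0.0031], [-0.0046, 0.0036], [-0.0042, 0.0041], [-0.0037, 0.0045], [-0.0032, 0.0049], [-0.0027, 0.0052], [-0.0021, 0.0054], [-0.0015, 0.0056], [-0.0009, 0.0058], [-0.0003, 0.0058]]
```

Request:
play_rows(translation=[[-0.0058,0.0008,0],[-0.0057,0.0014,0],[-0.0055,0.002,0],[-0.0052,0.0026,0],[-0.0049,0.0031,0],[-0.0046,0.0036,0],[-0.0042,0.0041,0],[-0.0037,0.0045,0],[-0.0032,0.0049,0],[-0.0027,0.0052,0],[-0.0021,0.0054,0],[-0.0015,0.0056,0],[-0.0009,0.0058,0],[-0.0003,0.0058,0],[0,0,0],[0,0,0]], delta_rot=[[0,0,0],[0,0,0],[0,0,0],[0,0,0],[0,0,0],[0,0,0],[0,0,0],[0,0,0],[0,0,0],[0,0,0],[0,0,0],[0,0,0],[0,0,0],[0,0,0],[0,0,0],[0,0,0]], grip=[-1,-1,-1,-1,-1,-1,-1,-1,-1,-1,-1,-1,-1,-1,-1,-1])

```text
clock: 8.18
tool_pos: [0.6302, -0.1715, 0.2063]
eef_rot: [0.764, 0.645, 0.0, -0.003]
contact_force: [2.4, 5.5, -5.7]
opening: 0.277
finger_force: 25.0
```

```bash
python3 - <<'E'
from plant import r
from h import *
s=r.get_state();print(s["clock"],s["tool_pos"],s["contact_force"],s["moment"],s["opening"])
im=r.snapshot("wrist");cv2.imwrite("pics/w3.png",im)
np.save("k3.npy",r.get_calibration("wrist"),allow_pickle=True)
E
```

```text
8.175 [ 0.6302242  -0.17153976  0.20634174] [ 2.37422989  5.53001979 -5.69007565] [ 1.07206233 -0.30018376 -0.05069623] 0.27697785061055774
```

View pics/w3.png

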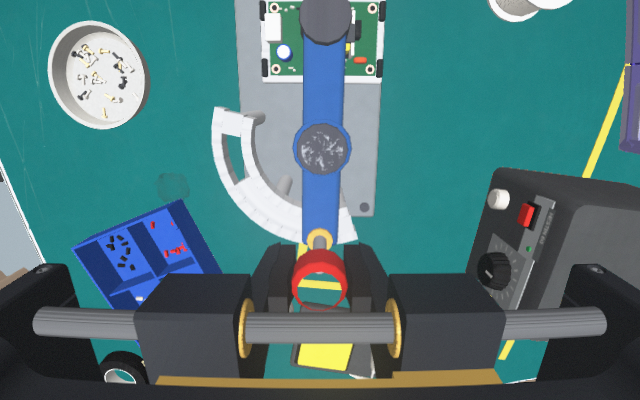

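The bar runs nearly parallel to the plate, with the post at (322,148), the pad at (325,17) and the knob at (320,280). I'll measure the head angle from the bar edges.

```bash
python3 - <<'E'
from plant import r
from h import *
k=np.load("k3.npy",allow_pickle=True).item()
im=cv2.imread("pics/w3.png");hsv=cv2.cvtColor(im,cv2.COLOR_BGR2HSV)
m=(hsv[...,0]>100)&(hsv[...,0]<125)&(hsv[...,1]>120)
C=[];Wd=[]
for v in list(range(55,118,3))+list(range(180,226,3)):
    xs=np.nonzero(m[v,285:365])[0]+285
    if len(xs)<20: continue
    a,b=ray(k,(xs.min(),v),.116),ray(k,(xs.max()+1,v),.116);C.append(((a+b)/2)[:2]);Wd.append(np.hypot(*(a-b)[:2]))
C=np.array(C);d=np.linalg.svd(C-C.mean(0))[2][0];d*=np.sign(d[1])
print("width",np.median(Wd),Wd[0],Wd[-1],"bar dir",np.arctan2(-d[0],d[1]),"head angle=",-.1685*0- (np.arctan2(-d[0],d[1])+.1685))
po=ray(k,(322,148),.122)[:2];t=r.get_state()["tool_pos"][:2]
e=po-t;print(po,np.hypot(*e),"via tool",-(np.arctan2(-e[0],e[1])+.1685))
# plate edge right, long
for uv in [(373,215),(237,5),(236,95)]: print(ray(k,uv,.014))
E
```

```text
width 0.020930496084376186 0.028381749423680703 0.02066152650873613 bar dir -0.17509413863707593 head angle= 0.006594138637075919
[ 0.64070403 -0.11680896] 0.05573628025300531 via tool 0.020747655396299636
[ 0.6751453  -0.20203177  0.014     ]
[ 0.59151506 -0.01007772  0.014     ]
[ 0.57497666 -0.07662086  0.014     ]
```

Request:
play_rows(translation=[[0,0,0.003],[0,0,0.003],[0,0,0],[0,0,0]], delta_rot=[[0,0,0],[0,0,0],[0,0,0],[0,0,0]], grip=[-1,-1,-1,-1])

```text
clock: 8.72
tool_pos: [0.6301, -0.1715, 0.2004]
eef_rot: [0.764, 0.645, 0.0, -0.003]
contact_force: [2.0, 5.8, -5.2]
opening: 0.281
finger_force: 25.0
```

Request:
play_rows(translation=[[0,0,0.003],[0,0,0.003],[0,0,0.0015],[0,0,0],[0,0,0]], delta_rot=[[0,0,0],[0,0,0],[0,0,0],[0,0,0],[0,0,0]], grip=[-1,-1,-1,-1,-1])

```text
clock: 9.35
tool_pos: [0.6301, -0.1715, 0.1931]
eef_rot: [0.764, 0.645, 0.0, -0.003]
contact_force: [0.9, 5.1, -3.2]
opening: 0.278
finger_force: 25.0
```

Request:
play_rows(translation=[[0,0,0],[0,0,0],[0,0,0],[0,0,-0.02],[0,0,-0.03],[0,0,-0.03],[0,0,0],[0,0,0]], delta_rot=[[0,0,0],[0,0,0],[0,0,0],[0,0,0],[0,0,0],[0,0,0],[0,0,0],[0,0,0]], grip=[0.5,0.5,0.5,0.5,0.5,0.5,0.5,0.5])

```text
clock: 10.35
tool_pos: [0.6304, -0.1741, 0.273]
eef_rot: [0.765, 0.644, -0.0, -0.0]
contact_force: [-0.2, 0.6, -1.4]
opening: 0.751
finger_force: 0.0
```

```bash
python3 - <<'E'
from plant import r
from h import *
s=r.get_state();print(s["clock"],s["tool_pos"],s["eef_rot"],s["contact_force"],s["opening"])
im=r.snapshot("wrist");cv2.imwrite("pics/w4.png",im)
k=r.get_calibration("wrist");np.save("k4.npy",k,allow_pickle=True)
print(r.look_for("wrist","plunger_knob")[:1],r.look_for("wrist","cam_handle")[:1])
E
```

```text
10.35 [ 0.63042631 -0.1740645   0.27301964] [ 7.64676011e-01  6.44414589e-01 -4.37041847e-04 -4.94196989e-04] [-0.23290182  0.62867182 -1.36642435] 0.7505616383270602
[{'point': [0.6348, -0.1649, 0.1564], 'confidence': 0.96}] [{'point': [0.6374, -0.056, 0.063], 'confidence': 0.47}]
```

View pics/w4.png

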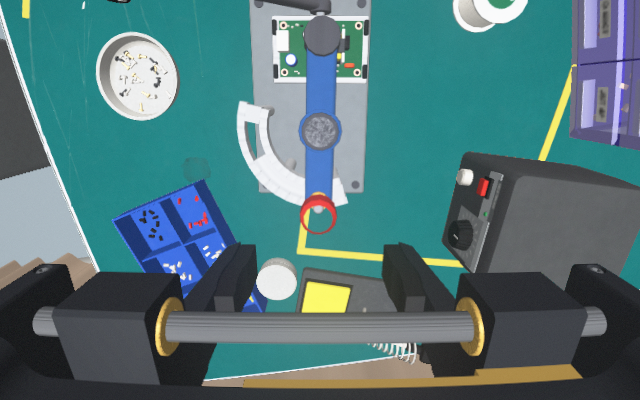

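The knob top is at (318,211), beyond the plate edge in line with the bar, and its gap to the bar is as before. I'll check its height and move towards the sleeve.

Request:
play_rows(translation=[[0.025,-0.009,0],[0.025,-0.009,0],[0.025,-0.009,0],[0.025,-0.009,0],[0.025,-0.009,0],[0.025,-0.009,0],[0.025,-0.008,0.02],[0.025,-0.008,0.02],[0,0,0],[0,0,0]], delta_rot=[[0,0,0],[0,0,0],[0,0,0],[0,0,0],[0,0,0],[0,0,0],[0,0,0],[0,0,0],[0,0,0],[0,0,0]], grip=[1,1,1,1,1,1,1,1,1,1])

```text
clock: 11.75
tool_pos: [0.5962, 0.0334, 0.234]
eef_rot: [0.765, 0.644, -0.0, 0.001]
contact_force: [0.5, -0.2, 0.3]
opening: 0.999
finger_force: 0.0
```

```bash
python3 - <<'E'
from plant import r
from h import *
k=np.load("k4.npy",allow_pickle=True).item()
im=cv2.imread("pics/w4.png");hsv=cv2.cvtColor(im,cv2.COLOR_BGR2HSV)
red=lambda hsv:((hsv[...,1]>150)&(hsv[...,2]>90)&((hsv[...,0]<8)|(hsv[...,0]>172)))
m=red(hsv);ys,xs=np.nonzero(m[185:240,290:345]);print("knob px",xs.min()+290,xs.max()+290,ys.min()+185,ys.max()+185)
for z in (.156,.162,.166):
    a=ray(k,(xs.min()+290,212),z);b=ray(k,(xs.max()+291,212),z);print(z,(a+b)/2,np.hypot(*(a-b)[:2]))
print("post",ray(k,(320,131),.122))
s=r.get_state();print(s["clock"],s["tool_pos"],s["eef_rot"])
k=r.get_calibration("wrist");im=r.snapshot("wrist");cv2.imwrite("pics/w5.png",im)
m=red(cv2.cvtColor(im,cv2.COLOR_BGR2HSV)).astype(np.uint8)
n,l,st,ce=cv2.connectedComponentsWithStats(m)
for i in range(1,n):
    if st[i][4]>300: print(st[i],ce[i],ray(k,ce[i],.093),ray(k,ce[i],.098))
E
```

```text
knob px 300 335 195 233
0.156 [ 0.63050804 -0.16616822  0.156     ] 0.02414974302079249
0.162 [ 0.63092072 -0.16399271  0.162     ] 0.02341661877771218
0.166 [ 0.63119584 -0.16254236  0.166     ] 0.022927869282325302
post [ 0.64026231 -0.11701459  0.122     ]
11.75 [0.59623311 0.03340922 0.23397967] [ 7.64987408e-01  6.44044817e-01 -2.53349278e-04  6.89240692e-04]
[ 308  169   21   73 1376] [317.76598837 204.98909884] [0.59598811 0.03756053 0.093     ] [0.59630271 0.03925851 0.098     ]
```

View pics/w5.png

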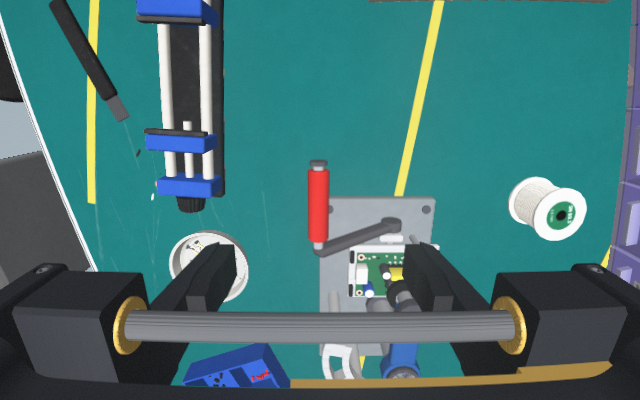

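Request:
play_rows(translation=[[0.002,0,0.02],[0,0,0.02],[0,0,0.02],[0,0,0.02],[0,0,0.012],[0,0,0.007],[0,0,0],[0,0,0],[0,0,0],[0,0,0],[0,0,0],[0,0,0]], delta_rot=[[0,0,0],[0,0,0],[0,0,0],[0,0,0],[0,0,0],[0,0,0],[0,0,0],[0,0,0],[0,0,0],[0,0,0],[0,0,0],[0,0,0]], grip=[0.2,0.2,0.2,0.2,0.2,0.2,0.2,-1,-1,-1,-1,-1], squeeze=25)

```text
clock: 13.3
tool_pos: [0.5959, 0.0371, 0.1348]
eef_rot: [0.765, 0.645, -0.0, -0.0]
contact_force: [-0.9, 0.3, 1.6]
opening: 0.166
finger_force: 24.5
```

```bash
python3 - <<'E'
from plant import r
from h import *
s=r.get_state();print(s["clock"],s["tool_pos"],s["eef_rot"],s["contact_force"],s["moment"],s["opening"])
n=10;a=.9-np.linspace(0,.9,n+1)
print(np.round(np.diff(np.c_[-.09*np.sin(a),-.09*np.cos(a)],axis=0),4).tolist())
E
```

```text
13.3 [0.59594737 0.03708918 0.13476183] [ 7.64569563e-01  6.44541165e-01 -1.28651198e-04 -2.31325687e-04] [-0.8986592   0.32680507  1.64182461] [-0.01647601  0.25062115  0.04022836] 0.1658532900534467
[[0.0053, -0.0061], [0.0058, -0.0056], [0.0063, -0.0051], [0.0068, -0.0045], [0.0071, -0.0038], [0.0074, -0.0032], [0.0077, -0.0025], [0.0079, -0.0018], [0.008, -0.0011], [0.0081, -0.0004]]
```

Request:
play_rows(translation=[[0,0.0053,-0.0061],[0,0.0058,-0.0056],[0,0.0063,-0.0051],[0,0.0068,-0.0045],[0,0.0071,-0.0038],[0,0,0]], delta_rot=[[0,0,0],[0,0,0],[0,0,0],[0,0,0],[0,0,0],[0,0,0]], grip=[-1,-1,-1,-1,-1,-1])

```text
clock: 14.05
tool_pos: [0.6276, 0.0316, 0.1603]
eef_rot: [0.765, 0.644, 0.0, 0.0]
contact_force: [-3.4, 0.9, -0.3]
opening: 0.17
finger_force: 24.6
```

Request:
play_rows(translation=[[0,0.0074,-0.0032],[0,0.0077,-0.0025],[0,0.0079,-0.0018],[0,0.008,-0.0011],[0,0.0081,-0.0004],[0,0,0],[0,0,0],[0,0,0]], delta_rot=[[0,0,0],[0,0,0],[0,0,0],[0,0,0],[0,0,0],[0,0,0],[0,0,0],[0,0,0]], grip=[-1,-1,-1,-1,-1,-1,-1,-1])

```text
clock: 15.05
tool_pos: [0.6655, 0.0249, 0.169]
eef_rot: [0.765, 0.644, 0.0, 0.0]
contact_force: [-4.7, 0.5, 1.8]
opening: 0.166
finger_force: 24.5
```

```bash
python3 - <<'E'
from plant import r
from h import *
s=r.get_state();print(s["clock"],s["tool_pos"],s["contact_force"],s["opening"],s["finger_force"])
t=s["tool_pos"];d=np.array(t)-[.59595,.03709,.13476];f=d[0]*np.cos(-.1685)+d[1]*np.sin(-.1685)
print("along",f,"lift",d[2],"angle",.9-np.arcsin((.0705-f)/.09))
for c in ("side","wrist"):
    im=r.snapshot(c);cv2.imwrite(f"pics/{c}6.png",im)
    print(c,[(t,[np.round(d["point"],4).tolist() for d in r.look_for(c,t)[:1]]) for t in ("screw_tray","esd_brush","plunger_knob","cam_handle")])
a=cv2.imread("pics/side6.png")[140:290,290:490];b=cv2.imread("pics/wrist6.png")
cv2.imwrite("pics/c6.png",np.vstack([cv2.resize(a,(400,300)),cv2.resize(b,(400,250))]))
E
```

```text
15.05 [0.66545542 0.02493438 0.16901898] [-4.65375855  0.48824208  1.75529741] 0.16629547794179042 24.491884969174862
along 0.07055958474409588 lift 0.03425897767890437 angle 0.900662052760541
side [('screw_tray', [[0.4696, -0.0383, 0.0027]]), ('esd_brush', [[0.3977, 0.1877, 0.0088]]), ('plunger_knob', [[0.6199, -0.1095, 0.0294]]), ('cam_handle', [[0.6562, 0.0061, 0.1279]])]
wrist [('screw_tray', [[0.4627, -0.032, 0.0066]]), ('esd_brush', [[0.4239, 0.1336, 0.0116]]), ('plunger_knob', [[0.6665, 0.0367, 0.1325]]), ('cam_handle', [[0.6705, 0.0323, 0.134]])]
```

View pics/c6.png

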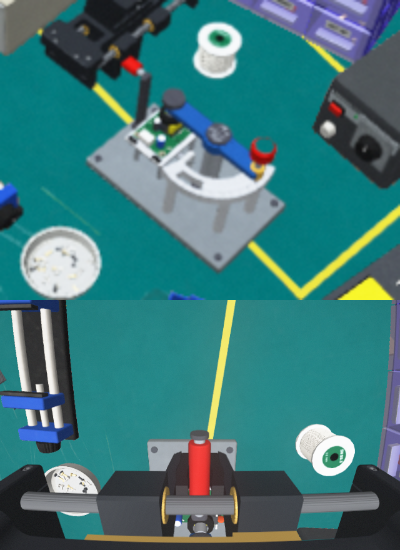

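The composite shows the lever vertical with the sleeve held in the fingers. The head is over the board with the knob low at its end (262,150), and the tray and brush haven't moved. The spring force of 4.7 N and the 0.90 rad angle fit, so I'll hand in.

```bash
python3 -c "
from plant import r
print(r.finish_job())"
```

```text
the job is handed in; nothing more can be done
None
```

The job is handed in at about 15 s of the 48 s: the head is over the board with the plunger home, and the fingers hold the cam lever straight up (0.90 rad measured) by its sleeve at about 24 N; no verdict came back.

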